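# Gauge the gap of a clay press with a taper gauge and hold it snug

### The job

Check the gap of the clay press on the craft table: pick up the taper gauge by its wooden grip and, with the blade lying flat on the lower plate, slide it thin end first, straight into the middle of the gap between the lower plate and the sprung upper plate, until it drags snugly against both. Stop there, without forcing it further and jacking the upper plate up, and finish holding the gauge by its grip at that depth: do not let go and do not pull it out. Leave the mug, the clay tile and the spatula where they are.

Things in the scene. Friction and masses are not known exactly. Their poses are not given: they have to be found in the camera images.
- gauge: Taper gauge flat on the table left or right of the press, 0.11 kg. Grip: upright wooden block 44 x 22 (y) x 40 (z) mm; origin: centre of the grip's underside, level with the blade's flat underside; x along the blade to the nose, z up. Steel blade from x = 22 to 142 mm, 30 mm wide, its top sloping from 15 mm thick at the grip to 3 mm at the nose. Grasp the grip from above, closing along y.
- nose (a point): the middle of the nose of the gauge's blade, at its lower edge: 142 mm ahead of the gauge's origin along x, at the underside
- press: Grey clay press fixed to the table, base 200 (x) x 220 (y) mm; columns 163 mm high at x = 20, y = +-100 mm. Origin: centre of its underside; x points into the gap, away from the open front, which roughly faces the robot. Lower plate: flat top 50 mm above the table, x = -100 to 100, y = -95 to 95 mm; its front 40 mm is an open ledge before the upper plate.
- mouth (a point): on the top of the lower plate, straight below the middle of the upper plate's front edge; its axes are those of the press (x into the gap)
- platen: Upper plate, 150 (x) x 160 (y) x 10 mm, level, 6 to 12 mm above the lower one. Weight and springs press it on a stop with about 9 N. Blade wedged: drag climbs with the push; 8 to 20 N is snug. Pushed harder (10 to 35 N), the plate lifts 1 mm per 10 mm of travel. Crossbeam: up to 79 mm above it, 57 mm behind its front edge. Origin: underside, 60 mm behind the front edge, mid width; x into the gap.
- lip (a point): the middle of the upper plate's front lower edge; its height above mouth is the gap. Bare steel drags: the arm pressing the blade down on the lower plate adds drag of about 0.5 to 0.7 times that push, felt before the blade meets the lip
- mug: white mug, 76 mm wide, 90 mm high, handle to its +y; stands on the other side of the press from the gauge; origin at the centre of its underside; not to be moved
- tile: fired clay tile 90 x 90 x 12 mm, beside the press on the left; origin at the centre of its underside; not to be moved
- spatula: wooden-handled spatula lying on the table beside the press on the right; not to be moved
Mind the look-alikes: they are no part of the job. Leave any blue look-alike of the gauge alone.

How it is judged:
By the outcome, as a careful person would: the job done as asked, in the order asked, and still so for the second after the job is handed in, while the arm keeps its last pose, push and grip.
It also fails if it takes over 58 s, if anything falls off the work surface, if the arm or the gripper's body presses on something with over 40 N, if the wrist force passes 120 N, or if a joint passes its speed limit or range.

### The arm

A 7-joint arm with a two-finger parallel gripper is mounted at the origin on the work surface. World frame = base frame: x ahead of the robot, y to its left, z up, the work surface at z = 0. Lengths are in m, angles in rad, forces in N, time in s.
With the tool pointing down it reaches from about 0.4 to 0.85 m from the base axis. Payload 4.5 kg.
Tool frame: the origin (TCP) lies midway between the tips of the shut fingers; the grasp point (between the pads) lies 19 mm behind it (r.hold_point_z is the distance from the TCP to the grasp point, in m); z points along the fingers, y is the line along which they close (so a half turn about z gives the same grasp; the last joint's range is limited). The gripper opens to 88 mm and grips with 3 to 60 N. Pads are 18 mm wide; open, the fingers measure 123 mm over their backs; the gripper's body (75 mm by 187 mm) begins 45 mm behind the grasp point.
Start: joints at [-1.13, 0.689, -0.195, 1.565, 0.157, 0.902, -0.215], TCP at [0.247, 0.574, 0.205] pointing down, gripper open.
Joint ranges: [-3.01, 3.01], [-0.46, 2.08], [-1.47, 1.51], [0.13, 2.56], [-1, 4.14], [0.04, 2.09], [-2.66, 2.66]. Speed limits (rad/s): [2.57, 2.57, 3.14, 3.14, 3.14, 3.14, 3.14].

### API

Orientations are given as a unit quaternion [x, y, z, w].
In Python, from plant import r gives the robot as it stands.
- The arm moves only by the tool drive_tool, never from a script. Its argument "increments" is a list of rows, each an object of numbers: "tx", "ty", "tz": the shift along the world's x, y, z in cm; "roll": the turn about the world's z in rad; "claw": the finger opening in cm, from 0 to 8.81. A call has 1 to 20 rows; each row is the pose to reach, as a shift and turn from the pose commanded when the call began; what a row does not reach only later rows make up. A row lasts 1/10 s, in which the tool goes at most 50 mm and 8.59 degrees, less where a joint would pass 70% of its speed; a pose out of reach is approached as far as the arm can. A call with a gripper value outside its range is refused whole. The fingers move at their own pace and stop on an object; "squeeze" is the grip in N (left out, the last holds). Time passes only in rows, so rows that repeat a pose let the fingers close. It gives the time, the measured TCP pose, the force, the opening and the grip force at its end, in the units of the state.
- r.get_state(): the state, without advancing time (a new reading comes with each control period).
- r.read_camera(name): name is "scene" or "top"; returns the picture (384x512x3 uint8, red, green, blue); there is no depth.
- r.camera_model(name): a dict with "mtx" (3x3 intrinsics, pixels), "extrinsics" (4x4, takes a point from camera to world coordinates). Camera axes: x right, y up, looking along -z (the intrinsics and any distortion apply to the point x, -y, -z); pixel columns grow to the right and rows downward; lengths in m; the calibration is good to about 2 mm. A picture is of the moment at which its call begins. camera_model takes no time and is no camera call.
- r.job_done(): hands the job in; it is judged then, once.
The state is a dict: "clock": time; "q": joint angles; "qvel": joint speeds; "effort": joint torques, N m; "ee_pos": TCP position; "tcp_rot": TCP orientation; "force": force on the tool from outside, world axes, zero at the start; "torque": the same for the moment, N m; "width": finger opening in m; "gripper_force": force on a finger pad.
Only numpy, scipy, OpenCV 4.12 (cv2) and the standard library are available. Lean on these libraries where they do the work, as an engineer would, in place of code of your own. Each camera call takes 0.05 s, during which the arm holds its last target. There are 200 camera calls.

## Working session

There is one attempt and no reset: what is moved stays moved. The work goes in short steps, Python scripts to look and compute and a tool call to move; the robot and the scene stay as the last step left them, time stands still between calls to the robot, and variables do not carry over. Pictures are saved under pics/ and viewed, at most 12 in all, crops included, and the job is handed in when it is done.

Besides the shell and the picture viewer there is one more tool, called after "Call:" by a JSON object that holds its "name" and its "arguments", one argument or row to a line. drive_tool: Moves the arm, as the interface text tells. Its arguments: {"type":"object","properties":{"increments":{"type":"array"},"squeeze":{"type":"number"}},"required":["increments"]}

```bash
mkdir -p pics; cat > h.py <<'E'
import numpy as np, cv2
from plant import r
def snap(n,f):
    im=r.read_camera(n)[:,:,::-1].copy(); cv2.imwrite(f,im); return im
def ray(n,u,v):
    m=r.camera_model(n); K=np.array(m["mtx"]); T=np.array(m["extrinsics"])
    d=m.get("dist"); d=None if d is None else np.array(d)
    p=cv2.undistortPoints(np.array([[[u,v]]],float),K,d)[0,0]
    return T[:3,3], T[:3,:3]@np.array([p[0],-p[1],-1])
def onz(n,u,v,z):
    o,d=ray(n,u,v); return o+d*(z-o[2])/d[2]
def tri(a,b):
    (o1,d1),(o2,d2)=ray("scene",*a),ray("top",*b)
    s=np.linalg.lstsq(np.c_[d1,-d2],o2-o1,rcond=None)[0]
    p,q=o1+s[0]*d1,o2+s[1]*d2; return (p+q)/2,np.linalg.norm(p-q)
E
python3 - <<'E'
from h import *
a=snap("scene","pics/s0.png");b=snap("top","pics/t0.png")
for n in("scene","top"): print({k:np.round(v,3).tolist() if not isinstance(v,str) else v for k,v in r.camera_model(n).items()})
s=r.get_state();print(s["clock"],s["ee_pos"],s["tcp_rot"],s["force"],s["width"],r.hold_point_z)
E
```

```text
{'mtx': [[373.606, 0.0, 255.528], [0.0, 373.606, 184.478], [0.0, 0.0, 1.0]], 'extrinsics': [[-0.347, -0.636, 0.689, 1.291], [0.938, -0.226, 0.263, 0.35], [-0.012, 0.738, 0.675, 0.862], [0.0, 0.0, 0.0, 1.0]]}
{'mtx': [[378.318, 0.0, 256.279], [0.0, 378.318, 192.225], [0.0, 0.0, 1.0]], 'extrinsics': [[-0.001, 0.997, -0.074, 0.416], [-1.0, -0.002, -0.022, 0.041], [-0.022, 0.074, 0.997, 1.237], [0.0, 0.0, 0.0, 1.0]]}
0.1 [0.24709384 0.57341286 0.20459653] [ 2.01990807e-01  9.79387077e-01 -8.10003142e-04 -1.05192937e-04] [-0.0485875  -0.8396212   0.34094771] 0.08797313419742672 0.0187
```

View pics/s0.png

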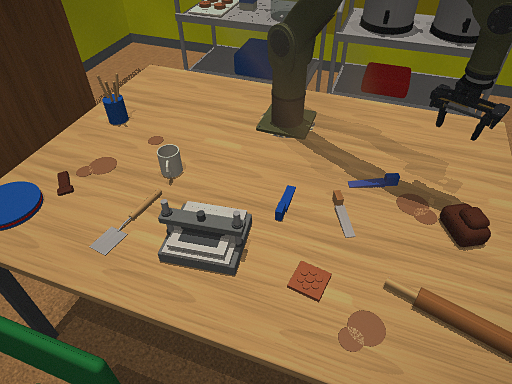

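View pics/t0.png

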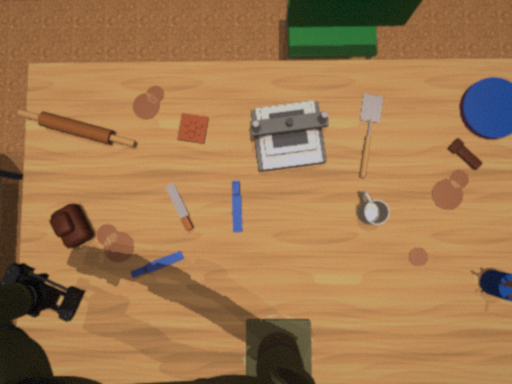

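The scene view shows the press at (205,235), and a steel blade with a wooden grip at scene (342,212) / top (180,208). Candidates for the gauge:
- steel and wood piece: top (180,208)
- blue look-alikes: top (237,207) and (157,264)
- spatula: top (369,130)

By the description it is the steel and wood one. I'll check it in a close crop alongside the press.

```bash
python3 - <<'E'
from h import *
a=cv2.imread("pics/s0.png");b=cv2.imread("pics/t0.png")
c=lambda im,x,y,w,h,k:cv2.resize(im[y:y+h,x:x+w],None,fx=k,fy=k,interpolation=cv2.INTER_CUBIC)
top=np.hstack([c(b,245,90,90,90,3.3333),c(b,150,170,60,75,4)[:300]])
bot=np.hstack([c(a,150,190,110,90,3.3333)[:300],c(a,320,180,43,75,4)])
W=max(top.shape[1],bot.shape[1])
p=lambda x:cv2.copyMakeBorder(x,0,0,0,W-x.shape[1],0)
o=np.vstack([p(top),p(bot)]);print(o.shape,top.shape,bot.shape);cv2.imwrite("pics/c0.png",o)
# gauge masks
for n,im,(x,y,w,h) in(("top",b,(160,175,45,62)),("scene",a,(325,186,34,56))):
    q=im[y:y+h,x:x+w].astype(int);hsv=cv2.cvtColor(im[y:y+h,x:x+w],cv2.COLOR_BGR2HSV)
    steel=((hsv[...,1]<60)&(hsv[...,2]>90)).astype(np.uint8)
    wood=((hsv[...,1]>150)&(hsv[...,2]<190)).astype(np.uint8)
    for nm,m in(("steel",steel),("wood",wood)):
        cs,_=cv2.findContours(m,cv2.RETR_EXTERNAL,cv2.CHAIN_APPROX_NONE)
        k=max(cs,key=cv2.contourArea);rc=cv2.minAreaRect(k)
        print(n,nm,cv2.contourArea(k),np.round(cv2.boxPoints(rc)+[x,y],1).tolist(),np.round(np.array(rc[0])+[x,y],1))
E
```

```text
(600, 540, 3) (300, 540, 3) (300, 539, 3)
top steel 262.0 [[165.4, 186.7], [173.3, 182.9], [188.2, 214.4], [180.3, 218.2]] [176.8 200.5]
top wood 85.0 [[180.2, 219.4], [187.8, 215.6], [193.6, 227.2], [186.0, 231.0]] [186.9 223.3]
scene steel 277.5 [[334.4, 205.2], [343.4, 202.2], [354.6, 235.8], [345.6, 238.8]] [344.5 220.5]
scene wood 47.0 [[333.2, 191.4], [338.4, 188.8], [343.4, 198.8], [338.2, 201.4]] [338.3 195.1]
```

View pics/c0.png

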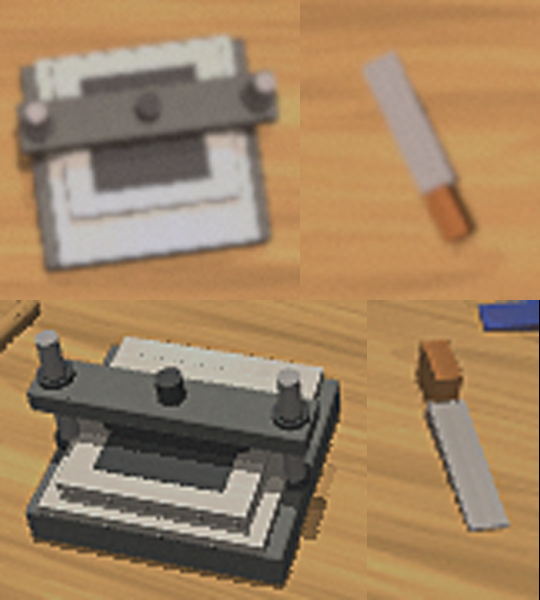

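The crop confirms the steel blade with the wooden grip (top: grip (187,223), nose (169,185)). The press ledge and lip face the robot, at the bottom of the top view. Next I'll measure both.

```bash
python3 - <<'E'
from h import *
a=cv2.imread("pics/s0.png");b=cv2.imread("pics/t0.png")
f=lambda p:np.round(p,4).tolist()
n,e=tri((350.1,237.3),(169.35,184.8));print("nose tri",f(n),e)
g,e=tri((338.9,203.7),(184.2,216.3));print("blade root tri",f(g),e)
g,e=tri((338.0,192.5),(188,225));print("grip approx tri",f(g),e)
N=onz("top",169.0,184.3,.003);R=onz("top",184.3,216.4,.014)
d=(N-R)[:2];print("len",np.linalg.norm(d),"yaw",np.arctan2(d[1],d[0]));u=d/np.linalg.norm(d)
print("nose",f(N),"root",f(R),"gripc from nose",f(N[:2]-.142*u)," from root",f(R[:2]-.022*u))
# press: front edges, column scans in top picture
G=cv2.GaussianBlur(cv2.cvtColor(b,cv2.COLOR_BGR2GRAY),(3,3),0).astype(int)
for c in range(262,326,8): print(c,G[138:178,c].tolist())
for rw in (160,163,100,104): print("row",rw,G[rw,248:330].tolist())
E
```

```text
nose tri [0.5332, 0.3561, -0.0015] 0.0007802164202287095
blade root tri [0.4291, 0.3001, 0.0212] 0.00017641012607497576
grip approx tri [0.4007, 0.2864, 0.0396] 0.005244820672095729
len 0.11885140965348055 yaw 0.47517887074097986
nose [0.5345, 0.3557, 0.003] root [0.4288, 0.3013, 0.014] gripc from nose [0.4082, 0.2908]  from root [0.4093, 0.2913]
262 [159, 174, 179, 179, 179, 183, 188, 191, 192, 192, 191, 191, 191, 192, 191, 186, 181, 178, 178, 178, 177, 174, 169, 162, 153, 146, 145, 147, 149, 144, 131, 109, 95, 105, 126, 136, 138, 140, 145, 148]
270 [176, 179, 184, 189, 192, 193, 194, 195, 195, 195, 196, 196, 196, 196, 195, 188, 172, 163, 172, 187, 194, 196, 196, 196, 196, 196, 196, 196, 194, 185, 155, 118, 110, 127, 138, 139, 139, 141, 144, 148]
278 [83, 87, 89, 89, 89, 89, 89, 92, 108, 142, 177, 194, 197, 196, 189, 171, 162, 174, 188, 193, 195, 196, 196, 196, 196, 196, 196, 193, 182, 152, 118, 111, 126, 138, 140, 139, 140, 143, 145, 147]
286 [86, 88, 88, 89, 89, 88, 93, 112, 146, 179, 194, 197, 196, 189, 172, 164, 175, 190, 195, 196, 197, 197, 197, 197, 197, 196, 194, 182, 152, 11
[... 1837 characters left out ...]
, 147, 147, 147, 147, 148, 148, 149, 149, 149, 149, 149, 149, 149, 150, 150, 151, 150, 149, 150, 150, 150, 151, 151, 151, 152, 152, 153, 154, 155, 156, 155, 154, 156, 158, 163, 167, 168, 170, 169, 162, 154, 148, 145, 146, 149, 151, 151, 151, 151, 152, 151, 151, 151, 151, 150, 151]
row 104 [146, 146, 147, 147, 147, 147, 147, 146, 146, 146, 145, 145, 145, 147, 147, 147, 147, 147, 147, 147, 147, 148, 149, 150, 151, 152, 150, 148, 147, 152, 157, 161, 164, 166, 165, 161, 158, 161, 169, 178, 182, 182, 181, 180, 180, 183, 186, 189, 191, 191, 189, 187, 187, 190, 192, 193, 193, 192, 192, 192, 192, 190, 185, 183, 186, 182, 161, 135, 120, 120, 130, 143, 151, 154, 154, 154, 154, 154, 153, 153, 153, 153]
```

```bash
python3 - <<'E'
from h import *
f=lambda p:np.round(p,4).tolist()
print("FL corner tri",*map(f,tri((246.9,209.8),(262.6,169.1))));print("FR corner tri",*map(f,tri((186.4,201.2),(322.2,161.2))))
A=onz("top",262.6,169.1,.05);B=onz("top",322.2,161.2,.05);print("FL,FR",f(A),f(B),"width",np.linalg.norm(A-B))
u=(A-B)[:2]/np.linalg.norm((A-B)[:2]);x=np.array([u[1],-u[0]]);yaw=np.arctan2(x[1],x[0])
c=(A+B)[:2]/2;print("yaw",yaw,"front centre",f(c),"mouth",f(c+.04*x),"origin",f(c+.1*x))
P=onz("top",270,154.3,.063);Q=onz("top",310,149.4,.063);d=P-Q;print("lip yaw",np.arctan2(-d[0],d[1]),"lip dist from front",f([(P[:2]-c)@x,(Q[:2]-c)@x]))
for z in (.065,.069):
  L=onz("top",266.5,155,z);R=onz("top",316.6,148.8,z);print("platen y of sides",(L[:2]-c)@u,(R[:2]-c)@u)
# knobs (columns) top z=.163
for p in((255.7,125.8),(323.2,117.8)): k=onz("top",*p,.163);print("knob",f([(k[:2]-c)@x-.1,(k[:2]-c)@u]))
E
```

```text
FL corner tri [0.5772, 0.0476, 0.0506] 0.0009
FR corner tri [0.6026, -0.142, 0.0472] 0.0013
FL,FR [0.5774, 0.0471, 0.05] [0.6019, -0.1409, 0.05] width 0.18962492533231612
yaw 0.12914835302763117 front centre [0.5896, -0.0469] mouth [0.6293, -0.0417] origin [0.6888, -0.034]
lip yaw 0.11871551049682498 lip dist from front [0.0415, 0.0402]
platen y of sides 0.07710230132473608 -0.08050723817589701
platen y of sides 0.0772141543416013 -0.07985757914259829
knob [0.0121, 0.0995]
knob [0.0091, -0.0961]
```

Checks agree: plate width 189.6 mm against 190 given, lip 40 to 41.5 mm behind the front edge, corner heights 47 to 51 mm. The grip is at (0.409, 0.291) with yaw about 0.475. The press mouth is at (0.629, -0.042) with yaw about 0.127. Moving above the grip.

Call:
{"name": "drive_tool", "arguments": {
  "increments": [
    {"tx": 16.2, "ty": -28.2, "tz": -8, "roll": 0.88, "claw": 6},
    {"tx": 16.2, "ty": -28.2, "tz": -8, "roll": 0.88, "claw": 6},
    {"tx": 16.2, "ty": -28.2, "tz": -8, "roll": 0.88, "claw": 6},
    {"tx": 16.2, "ty": -28.2, "tz": -8, "roll": 0.88, "claw": 6},
    {"tx": 16.2, "ty": -28.2, "tz": -8, "roll": 0.88, "claw": 6},
    {"tx": 16.2, "ty": -28.2, "tz": -8, "roll": 0.88, "claw": 6},
    {"tx": 16.2, "ty": -28.2, "tz": -8, "roll": 0.88, "claw": 6},
    {"tx": 16.2, "ty": -28.2, "tz": -8, "roll": 0.88, "claw": 6},
    {"tx": 16.2, "ty": -28.2, "tz": -8, "roll": 0.88, "claw": 6},
    {"tx": 16.2, "ty": -28.2, "tz": -8, "roll": 0.88, "claw": 6},
    {"tx": 16.2, "ty": -28.2, "tz": -8, "roll": 0.88, "claw": 6},
    {"tx": 16.2, "ty": -28.2, "tz": -8, "roll": 0.88, "claw": 6},
    {"tx": 16.2, "ty": -28.2, "tz": -8, "roll": 0.88, "claw": 6},
    {"tx": 16.2, "ty": -28.2, "tz": -8, "roll": 0.88, "claw": 6}
  ],
  "squeeze": 30
}}

```text
clock: 1.5
ee_pos: [0.4091, 0.2924, 0.1254]
tcp_rot: [-0.235, 0.972, 0.0, 0.0]
force: [0.1, 0.8, 0.3]
width: 0.0601
gripper_force: 0.0
```

Call:
{"name": "drive_tool", "arguments": {
  "increments": [
    {"tx": 0, "ty": -0.1, "tz": -4},
    {"tx": 0, "ty": -0.1, "tz": -7},
    {"tx": 0, "ty": -0.1, "tz": -9.5},
    {"tx": 0, "ty": -0.1, "tz": -11},
    {"tx": 0, "ty": -0.1, "tz": -11.7},
    {"tx": 0, "ty": -0.1, "tz": -11.7},
    {"tx": 0, "ty": -0.1, "tz": -11.7}
  ]
}}

```text
invalid input
```

```bash
python3 - <<'E'
from h import *
a=snap("scene","pics/s1.png")
cv2.imwrite("pics/c1.png",cv2.resize(a[130:250,280:410],None,fx=4.5,fy=4.5,interpolation=cv2.INTER_CUBIC))
E
```

```text
(no output)
```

View pics/c1.png

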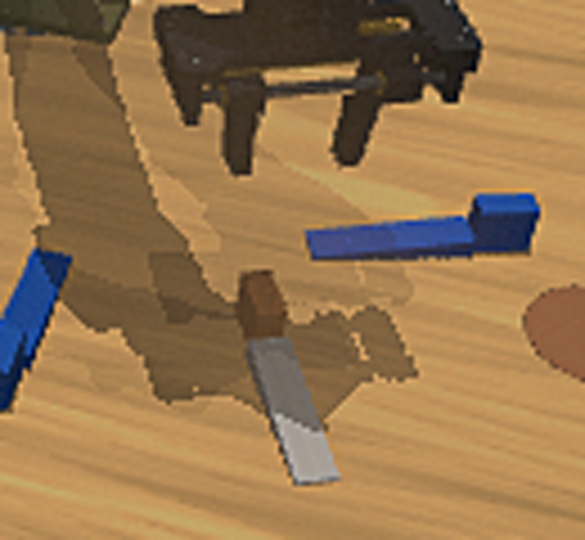

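The gripper is still high above the grip (fingers at crop (238,170) and (348,160), grip at (262,305)). The move was refused, so I'll resend it with full rows.

Call:
{"name": "drive_tool", "arguments": {
  "increments": [
    {"tx": 0, "ty": -0.1, "tz": -4, "roll": 0, "claw": 6},
    {"tx": 0, "ty": -0.1, "tz": -7, "roll": 0, "claw": 6},
    {"tx": 0, "ty": -0.1, "tz": -9.5, "roll": 0, "claw": 6},
    {"tx": 0, "ty": -0.1, "tz": -11, "roll": 0, "claw": 6},
    {"tx": 0, "ty": -0.1, "tz": -11.7, "roll": 0, "claw": 6},
    {"tx": 0, "ty": -0.1, "tz": -11.7, "roll": 0, "claw": 6},
    {"tx": 0, "ty": -0.1, "tz": -11.7, "roll": 0, "claw": 6}
  ]
}}

```text
clock: 2.25
ee_pos: [0.4096, 0.2914, 0.0089]
tcp_rot: [-0.234, 0.972, 0.0, 0.0]
force: [1.1, 0.8, -0.1]
width: 0.06
gripper_force: 0.0
```

```bash
python3 - <<'E'
from h import *
a=snap("scene","pics/s2.png")
cv2.imwrite("pics/c2.png",cv2.resize(a[150:250,290:400],None,fx=5,fy=5,interpolation=cv2.INTER_CUBIC))
E
```

```text
(no output)
```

View pics/c2.png

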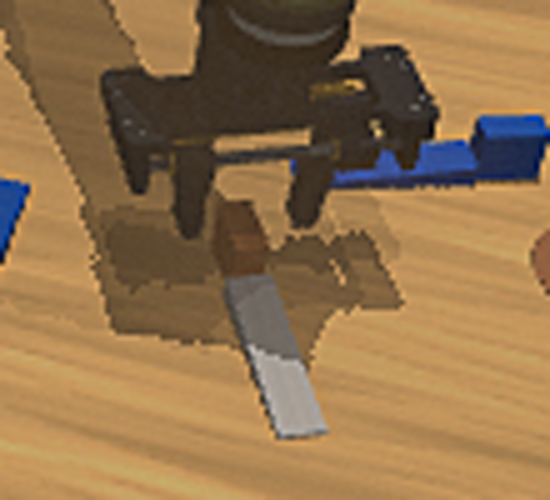

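```bash
python3 - <<'E'
from h import *
f=lambda p:np.round(p,4).tolist()
P=lambda x,y:(290+(x+.5)/5-.5,150+(y+.5)/5-.5)
for nm,x,y,z in(("tipL",190,236,.009),("tipR",303,227,.009),("root",248,277,.015),("noseL",278,438,.003),("noseR",328,430,.003),("griptop back L",216,200,.04),("griptop back R",248,200,.04),("griptop front R",268,236,.04),("griptop front L",228,240,.04)): print(nm,f(onz("scene",*P(x,y),z)))
m=r.camera_model("scene");K=np.array(m["mtx"]);T=np.linalg.inv(np.array(m["extrinsics"]))
for w in((.4096,.2914,.009),(.409,.291,.0),(.409,.291,.04),(.5345,.3557,.003)):
  c=T[:3,:3]@np.array(w)+T[:3,3];u=K@np.array([c[0],-c[1],-c[2]]);u=u[:2]/u[2];print(w,((u-[290,150])*5).round(0))
E
```

```text
tipL [0.3977, 0.2587, 0.009]
tipR [0.3647, 0.3262, 0.009]
root [0.4282, 0.3016, 0.015]
noseL [0.5414, 0.3428, 0.003]
noseR [0.5255, 0.3694, 0.003]
griptop back L [0.3921, 0.2706, 0.04]
griptop back R [0.3853, 0.2898, 0.04]
griptop front R [0.4138, 0.3079, 0.04]
griptop front L [0.4257, 0.2851, 0.04]
(0.4096, 0.2914, 0.009) [234. 258.]
(0.409, 0.291, 0.0) [232. 267.]
(0.409, 0.291, 0.04) [241. 223.]
(0.5345, 0.3557, 0.003) [300. 433.]
```

```bash
python3 - <<'E'
from h import *
b=snap("top","pics/t2.png")
m=r.camera_model("scene")
def proj(n,w):
  m=r.camera_model(n);K=np.array(m["mtx"]);T=np.linalg.inv(np.array(m["extrinsics"]))
  c=T[:3,:3]@np.array(w)+T[:3,3];u=K@np.array([c[0],-c[1],-c[2]]);return u[:2]/u[2]
d=np.array([np.cos(2.046),np.sin(2.046)])
print("c1 expected tips",[((proj("scene",(*(np.array([.4091,.2924])+s*d),.1254))-[280,130])*4.5).round() for s in(-.035,.035)])
print("c2 expected",[((proj("scene",(*(np.array([.4096,.2914])+s*d),.0089))-[290,150])*5).round() for s in(-.035,.035)])
d=np.array([np.cos(1.165),np.sin(1.165)])
print("s0 exp",[(proj("scene",(*(np.array([.247,.574])+s*d),.205))) for s in(-.05,.05)],"t0",[(proj("top",(*(np.array([.247,.574])+s*d),.205))) for s in(-.05,.05)])
a=cv2.imread("pics/s0.png");t=cv2.imread("pics/t0.png")
k=lambda i,x,y,w,h:cv2.resize(i[y:y+h,x:x+w],(w*4,h*4),interpolation=cv2.INTER_CUBIC)
o=np.hstack([k(a,422,75,90,75),k(t,0,250,90,75)]);cv2.imwrite("pics/c3.png",np.vstack([o,cv2.copyMakeBorder(k(b,150,170,90,70),0,0,0,360,0)]))
E
```

```text
c1 expected tips [array([230., 203.]), array([332., 194.])]
c2 expected [array([181., 263.]), array([287., 253.])]
s0 exp [array([435.40484946, 134.18428668]), array([469.09664372, 147.67915294])] t0 [array([ 85.15477223, 290.24408035]), array([ 52.24230037, 275.40403379])]
```

View pics/c3.png

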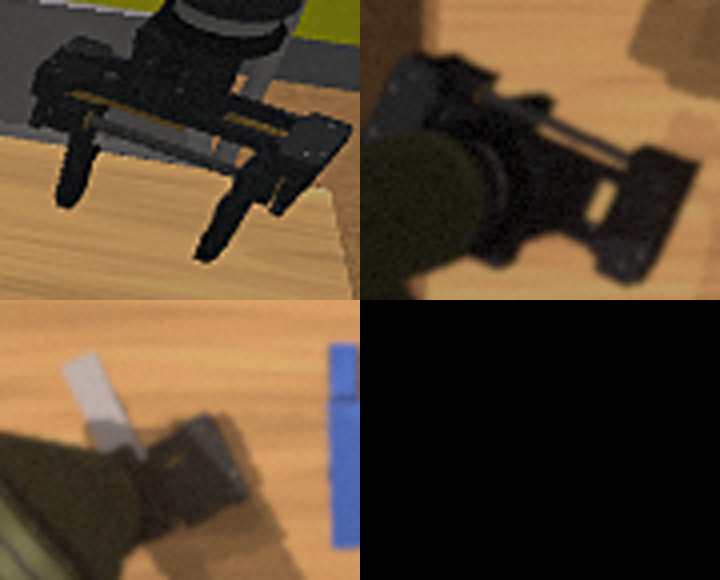

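```bash
python3 - <<'E'
from h import *
def proj(n,w):
  m=r.camera_model(n);K=np.array(m["mtx"]);T=np.linalg.inv(np.array(m["extrinsics"]))
  c=T[:3,:3]@np.array(w)+T[:3,3];u=K@np.array([c[0],-c[1],-c[2]]);return (u[:2]/u[2]).round(1)
print("base top/scene",proj("top",(0,0,0)),proj("scene",(0,0,0)))
for z in(.27,.3): print("body s0 top",z,proj("top",(.247,.574,z)))
for dz in(.0,.02,.03): print(dz,"s0 scene mid",proj("scene",(.247,.574,.205+dz)),"actual 456.2 133.2;  c2 mid",proj("scene",(.4096,.2914,.0089+dz)),"actual 339.2 196")
# knuckle gripper body in t2: ends
b=cv2.imread("pics/t2.png");print("t2 body mid exp",[proj("top",(*(np.array([.4096,.2914])+s*np.array([-.459,.888])),.075)) for s in(-.0935,0,.0935)])
E
```

```text
base top/scene [277.9 351.6] [286.5 121.2]
body s0 top 0.27 [ 55.5 287. ]
body s0 top 0.3 [ 48.8 289.2]
0.0 s0 scene mid [451.9 140.8] actual 456.2 133.2;  c2 mid [336.9 201.7] actual 339.2 196
0.02 s0 scene mid [454.2 135.2] actual 456.2 133.2;  c2 mid [337.7 197.2] actual 339.2 196
0.03 s0 scene mid [455.4 132.3] actual 456.2 133.2;  c2 mid [338.2 194.9] actual 339.2 196
t2 body mid exp [array([210.3, 208.5]), array([183.2, 222.5]), array([156.1, 236.5])]
```

In the pictures the body is laterally where the pose says (right end at top (206,208), expected (210,208)). The fingertips look about 2 cm high, which would be their arc when open. Closing now, then checking.

Call:
{"name": "drive_tool", "arguments": {
  "increments": [
    {"tx": 0, "ty": 0, "tz": 0, "roll": 0, "claw": 4},
    {"tx": 0, "ty": 0, "tz": 0, "roll": 0, "claw": 3},
    {"tx": 0, "ty": 0, "tz": 0, "roll": 0, "claw": 2.4},
    {"tx": 0, "ty": 0, "tz": 0, "roll": 0, "claw": 1.5},
    {"tx": 0, "ty": 0, "tz": 0, "roll": 0, "claw": 1.5},
    {"tx": 0, "ty": 0, "tz": 0, "roll": 0, "claw": 1.5},
    {"tx": 0, "ty": 0, "tz": 0, "roll": 0, "claw": 1.5},
    {"tx": 0, "ty": 0, "tz": 0, "roll": 0, "claw": 1.5}
  ],
  "squeeze": 40
}}

```text
clock: 3.15
ee_pos: [0.4092, 0.2911, 0.0083]
tcp_rot: [-0.234, 0.972, 0.0, -0.0]
force: [-0.3, -0.3, 0.1]
width: 0.0152
gripper_force: 0.0
```

```bash
python3 - <<'E'
from h import *
a=snap("scene","pics/s4.png")
cv2.imwrite("pics/c4.png",cv2.resize(a[150:250,290:400],None,fx=5,fy=5,interpolation=cv2.INTER_CUBIC))
E
```

```text
(no output)
```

View pics/c4.png

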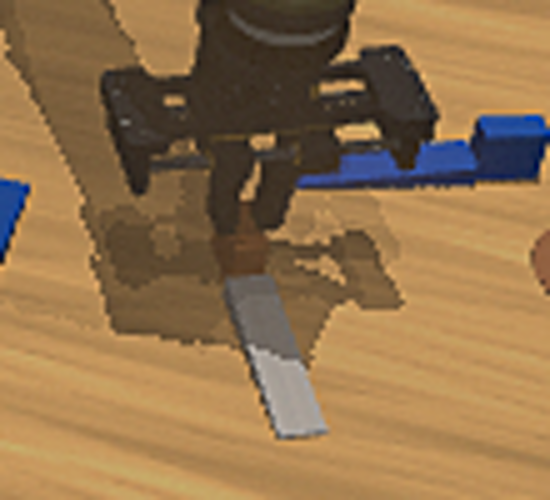

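The fingers closed to 15 mm with no contact. In the picture they sit in front of the grip's top edge at (250,225), so the real tips are about 3 cm above the reported TCP. I'll open, go lower in small steps and watch the force.

Call:
{"name": "drive_tool", "arguments": {
  "increments": [
    {"tx": 0, "ty": 0, "tz": 0, "roll": 0, "claw": 6},
    {"tx": 0, "ty": 0, "tz": 0, "roll": 0, "claw": 6},
    {"tx": 0, "ty": 0, "tz": 0, "roll": 0, "claw": 6},
    {"tx": 0, "ty": 0, "tz": 0, "roll": 0, "claw": 6},
    {"tx": 0, "ty": 0, "tz": -0.2, "roll": 0, "claw": 6},
    {"tx": 0, "ty": 0, "tz": -0.4, "roll": 0, "claw": 6},
    {"tx": 0, "ty": 0, "tz": -0.6, "roll": 0, "claw": 6},
    {"tx": 0, "ty": 0, "tz": -0.6, "roll": 0, "claw": 6}
  ]
}}

```text
clock: 4.0
ee_pos: [0.4091, 0.2909, 0.002]
tcp_rot: [-0.234, 0.972, -0.0, -0.0]
force: [-0.7, 0.7, -0.0]
width: 0.0598
gripper_force: 0.0
```

Call:
{"name": "drive_tool", "arguments": {
  "increments": [
    {"tx": 0, "ty": 0, "tz": -0.2, "roll": 0, "claw": 6},
    {"tx": 0, "ty": 0, "tz": -0.4, "roll": 0, "claw": 6},
    {"tx": 0, "ty": 0, "tz": -0.6, "roll": 0, "claw": 6},
    {"tx": 0, "ty": 0, "tz": -0.6, "roll": 0, "claw": 6}
  ]
}}

```text
clock: 4.4
ee_pos: [0.4092, 0.2909, -0.0039]
tcp_rot: [-0.234, 0.972, -0.0, -0.0]
force: [-1.0, -0.0, -0.6]
width: 0.0598
gripper_force: 0.0
```

Call:
{"name": "drive_tool", "arguments": {
  "increments": [
    {"tx": 0, "ty": 0, "tz": -0.2, "roll": 0, "claw": 6},
    {"tx": 0, "ty": 0, "tz": -0.4, "roll": 0, "claw": 6},
    {"tx": 0, "ty": 0, "tz": -0.6, "roll": 0, "claw": 6},
    {"tx": 0, "ty": 0, "tz": -0.8, "roll": 0, "claw": 6},
    {"tx": 0, "ty": 0, "tz": -1.0, "roll": 0, "claw": 6},
    {"tx": 0, "ty": 0, "tz": -1.0, "roll": 0, "claw": 6}
  ]
}}

```text
clock: 5.0
ee_pos: [0.4091, 0.2909, -0.0139]
tcp_rot: [-0.234, 0.972, -0.0, -0.0]
force: [-0.2, -0.5, -0.0]
width: 0.0601
gripper_force: 0.0
```

```bash
python3 - <<'E'
from h import *
a=snap("scene","pics/s5.png")
cv2.imwrite("pics/c5.png",cv2.resize(a[150:250,290:400],None,fx=5,fy=5,interpolation=cv2.INTER_CUBIC))
E
```

```text
(no output)
```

View pics/c5.png

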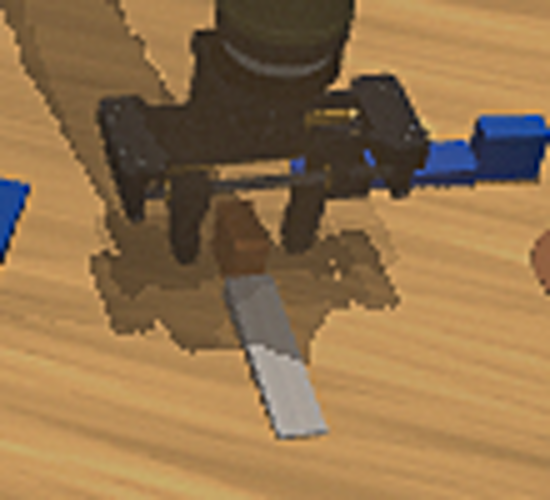

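The tips are now either side of the grip, at (185,260) and (297,250), about 1 cm above the table. I'll go a little lower and close.

Call:
{"name": "drive_tool", "arguments": {
  "increments": [
    {"tx": 0, "ty": 0, "tz": -0.2, "roll": 0, "claw": 6},
    {"tx": 0, "ty": 0, "tz": -0.4, "roll": 0, "claw": 6},
    {"tx": 0, "ty": 0, "tz": -0.4, "roll": 0, "claw": 4},
    {"tx": 0, "ty": 0, "tz": -0.4, "roll": 0, "claw": 3},
    {"tx": 0, "ty": 0, "tz": -0.4, "roll": 0, "claw": 2.4},
    {"tx": 0, "ty": 0, "tz": -0.4, "roll": 0, "claw": 1.8},
    {"tx": 0, "ty": 0, "tz": -0.4, "roll": 0, "claw": 1.2},
    {"tx": 0, "ty": 0, "tz": -0.4, "roll": 0, "claw": 0.6},
    {"tx": 0, "ty": 0, "tz": -0.4, "roll": 0, "claw": 0},
    {"tx": 0, "ty": 0, "tz": -0.4, "roll": 0, "claw": 0},
    {"tx": 0, "ty": 0, "tz": -0.4, "roll": 0, "claw": 0}
  ],
  "squeeze": 40
}}

```text
clock: 6.15
ee_pos: [0.4093, 0.2911, -0.0176]
tcp_rot: [-0.234, 0.972, 0.0, 0.0]
force: [0.2, 0.7, 0.8]
width: 0.0218
gripper_force: 40.0
```

Gripped at 21.8 mm wide with 40 N. Now lift, turn and carry to just before the ledge.

Call:
{"name": "drive_tool", "arguments": {
  "increments": [
    {"tx": 0, "ty": 0, "tz": 1, "roll": 0, "claw": 0},
    {"tx": 0, "ty": 0, "tz": 3, "roll": 0, "claw": 0},
    {"tx": 0, "ty": 0, "tz": 6, "roll": 0, "claw": 0},
    {"tx": 0, "ty": 0, "tz": 9, "roll": 0, "claw": 0},
    {"tx": 0, "ty": -2, "tz": 10, "roll": -0.07, "claw": 0},
    {"tx": 0, "ty": -5, "tz": 10, "roll": -0.14, "claw": 0},
    {"tx": 0, "ty": -8, "tz": 10, "roll": -0.21, "claw": 0},
    {"tx": 0, "ty": -11, "tz": 10, "roll": -0.28, "claw": 0},
    {"tx": 0, "ty": -14, "tz": 10, "roll": -0.348, "claw": 0},
    {"tx": 0, "ty": -17, "tz": 10, "roll": -0.348, "claw": 0},
    {"tx": 1, "ty": -20, "tz": 10, "roll": -0.348, "claw": 0},
    {"tx": 2, "ty": -23, "tz": 10, "roll": -0.348, "claw": 0},
    {"tx": 3, "ty": -26, "tz": 10, "roll": -0.348, "claw": 0},
    {"tx": 4, "ty": -29, "tz": 10, "roll": -0.348, "claw": 0},
    {"tx": 5, "ty": -32, "tz": 10, "roll": -0.348, "claw": 0},
    {"tx": 5.5, "ty": -34, "tz": 10, "roll": -0.348, "claw": 0},
    {"tx": 5.9, "ty": -35.4, "tz": 10, "roll": -0.348, "claw": 0},
    {"tx": 5.9, "ty": -35.4, "tz": 10, "roll": -0.348, "claw": 0},
    {"tx": 5.9, "ty": -35.4, "tz": 10, "roll": -0.348, "claw": 0}
  ],
  "squeeze": 55
}}

```text
clock: 8.05
ee_pos: [0.467, -0.0634, 0.0821]
tcp_rot: [-0.061, 0.998, 0.0, -0.001]
force: [-0.6, 0.3, -1.0]
width: 0.0217
gripper_force: 55.0
```

```bash
python3 - <<'E'
from h import *
a=snap("scene","pics/s6.png");b=snap("top","pics/t6.png")
k=lambda i,x,y,w,h:cv2.resize(i[y:y+h,x:x+w],(w*4,h*4),interpolation=cv2.INTER_CUBIC)
cv2.imwrite("pics/c6.png",np.hstack([k(a,160,130,100,130),k(b,240,110,100,130)]))
s=r.get_state();print(s["force"],s["torque"])
E
```

```text
[-0.23499119  0.24569182 -0.6157282 ] [ 0.09522752  0.04561114 -0.01076846]
```

View pics/c6.png

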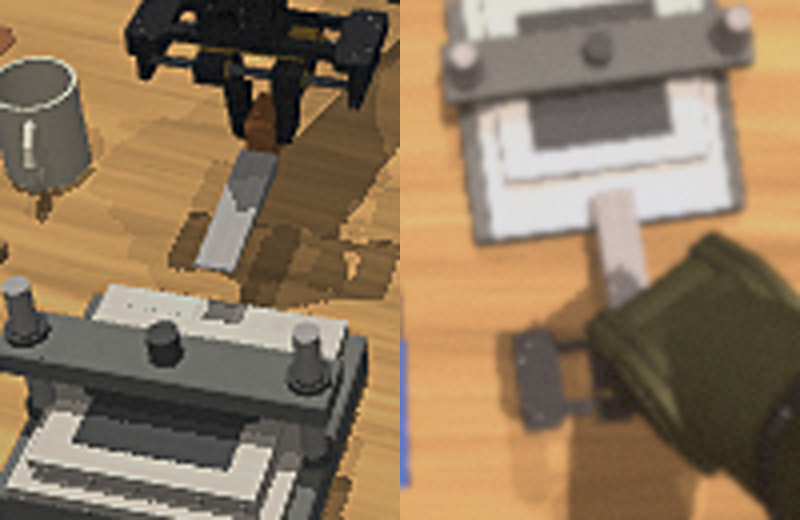

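```bash
python3 - <<'E'
from h import *
f=lambda p:np.round(p,4).tolist()
n,e=tri((213.0,197.0),(292.8,157.1));print("nose tri",f(n),round(e,4))
b=cv2.imread("pics/t6.png");G=cv2.cvtColor(b,cv2.COLOR_BGR2GRAY).astype(float);S=cv2.cvtColor(b,cv2.COLOR_BGR2HSV)[...,1]
zb=n[2]
L=[];R=[]
for rw in range(158,182):
    print(rw,G[rw,284:306].astype(int).tolist(),S[rw,284:306].tolist()) if rw%2 else 0
E
```

```text
nose tri [0.6068, -0.0448, 0.1012] 0.0004
159 [222, 223, 218, 200, 194, 190, 192, 192, 195, 196, 193, 192, 193, 199, 208, 221, 223, 224, 222, 223, 222, 223] [2, 2, 2, 8, 16, 25, 28, 26, 28, 29, 27, 28, 28, 26, 12, 7, 7, 4, 5, 5, 6, 5]
161 [222, 221, 204, 174, 168, 182, 192, 192, 195, 194, 193, 191, 193, 195, 205, 217, 223, 222, 222, 221, 223, 222] [2, 2, 7, 24, 33, 30, 26, 26, 29, 28, 27, 30, 27, 27, 18, 6, 6, 7, 5, 8, 5, 5]
163 [222, 220, 207, 169, 161, 173, 188, 194, 194, 197, 194, 194, 195, 198, 202, 211, 217, 217, 212, 207, 200, 193] [3, 2, 8, 24, 35, 33, 32, 26, 26, 29, 29, 27, 28, 27, 18, 11, 6, 6, 7, 6, 4, 5]
165 [219, 218, 196, 151, 137, 160, 188, 192, 193, 194, 194, 191, 192, 194, 189, 170, 138, 123, 115, 114, 109, 106] [2, 5, 8, 22, 36, 31, 29, 29, 28, 28, 26, 25, 30, 27, 27, 26, 26, 33, 47, 60, 81, 100]
167 [121, 118, 111, 92, 91, 132, 181, 191, 193, 193, 197, 195, 192, 194, 194, 184, 161, 153, 152, 154, 157, 158] [24, 24, 30, 50, 56, 39, 30, 29, 29, 25, 27, 28, 28, 30, 31, 52, 96, 127, 134, 134, 131, 131]
169 [147, 132, 108, 96, 101, 125, 164, 194, 194, 192, 196, 194, 194
[... 713 characters left out ...]
3, 59, 35, 29, 28, 29, 28, 26, 30, 29, 31, 48, 89, 127, 134, 135, 135]
177 [167, 166, 144, 109, 95, 97, 114, 150, 166, 161, 144, 148, 168, 175, 188, 193, 192, 178, 169, 167, 163, 155] [135, 135, 138, 131, 122, 114, 81, 45, 34, 31, 32, 29, 29, 29, 26, 30, 42, 82, 120, 134, 134, 133]
179 [174, 170, 155, 113, 95, 98, 102, 112, 123, 127, 126, 123, 126, 133, 150, 174, 189, 187, 167, 144, 114, 94] [135, 135, 133, 133, 130, 123, 103, 68, 33, 32, 32, 29, 26, 29, 26, 29, 34, 60, 109, 131, 128, 116]
181 [173, 166, 146, 117, 99, 98, 100, 106, 129, 138, 127, 121, 124, 124, 123, 139, 158, 147, 116, 81, 68, 70] [134, 136, 134, 135, 132, 127, 117, 78, 38, 31, 30, 29, 27, 33, 31, 28, 35, 46, 77, 99, 97, 95]
```

The gauge is held level and lines up with the press. Its nose is at (0.607, -0.045, 0.100), which puts it on the press axis within about 1 mm and 23 mm in front of the lip. Its yaw is about 0.13. Lowering to just above the ledge.

Call:
{"name": "drive_tool", "arguments": {
  "increments": [
    {"tx": 0, "ty": 0, "tz": -1.5, "roll": 0, "claw": 0},
    {"tx": 0, "ty": 0, "tz": -3, "roll": 0, "claw": 0},
    {"tx": 0, "ty": 0, "tz": -4, "roll": 0, "claw": 0},
    {"tx": 0, "ty": 0, "tz": -4.5, "roll": 0, "claw": 0},
    {"tx": 0, "ty": 0, "tz": -4.5, "roll": 0, "claw": 0},
    {"tx": 0, "ty": 0, "tz": -4.5, "roll": 0, "claw": 0}
  ]
}}

```text
clock: 8.75
ee_pos: [0.4683, -0.0625, 0.0376]
tcp_rot: [-0.063, 0.998, 0.0, 0.0]
force: [0.9, 0.1, 0.2]
width: 0.0217
gripper_force: 55.0
```

Call:
{"name": "drive_tool", "arguments": {
  "increments": [
    {"tx": 0, "ty": 0, "tz": -0.1, "roll": 0, "claw": 0},
    {"tx": 0, "ty": 0, "tz": -0.2, "roll": 0, "claw": 0},
    {"tx": 0, "ty": 0, "tz": -0.2, "roll": 0, "claw": 0}
  ]
}}

```text
clock: 9.05
ee_pos: [0.4684, -0.063, 0.0355]
tcp_rot: [-0.062, 0.998, 0.0, 0.0]
force: [0.0, -0.7, -1.3]
width: 0.0217
gripper_force: 55.0
```

Call:
{"name": "drive_tool", "arguments": {
  "increments": [
    {"tx": 0, "ty": 0, "tz": -0.05, "roll": 0, "claw": 0},
    {"tx": 0, "ty": 0, "tz": -0.1, "roll": 0, "claw": 0},
    {"tx": 0, "ty": 0, "tz": -0.1, "roll": 0, "claw": 0}
  ]
}}

```text
clock: 9.35
ee_pos: [0.4682, -0.063, 0.0343]
tcp_rot: [-0.063, 0.998, 0.0, -0.0]
force: [0.4, -0.1, -1.6]
width: 0.0218
gripper_force: 55.0
```

Call:
{"name": "drive_tool", "arguments": {
  "increments": [
    {"tx": 0, "ty": 0, "tz": -0.05, "roll": 0, "claw": 0},
    {"tx": 0, "ty": 0, "tz": -0.1, "roll": 0, "claw": 0},
    {"tx": 0, "ty": 0, "tz": -0.1, "roll": 0, "claw": 0}
  ]
}}

```text
clock: 9.65
ee_pos: [0.4682, -0.063, 0.0333]
tcp_rot: [-0.063, 0.998, 0.0, -0.0]
force: [0.1, -0.2, -1.2]
width: 0.0213
gripper_force: 55.0
```

Call:
{"name": "drive_tool", "arguments": {
  "increments": [
    {"tx": 0, "ty": 0, "tz": -0.05, "roll": 0, "claw": 0},
    {"tx": 0, "ty": 0, "tz": -0.05, "roll": 0, "claw": 0}
  ]
}}

```text
clock: 9.85
ee_pos: [0.4682, -0.063, 0.0328]
tcp_rot: [-0.063, 0.998, 0.0, -0.0]
force: [0.5, -0.4, -0.3]
width: 0.0218
gripper_force: 55.0
```

Call:
{"name": "drive_tool", "arguments": {
  "increments": [
    {"tx": 0, "ty": 0, "tz": -0.05, "roll": 0, "claw": 0},
    {"tx": 0, "ty": 0, "tz": -0.05, "roll": 0, "claw": 0}
  ]
}}

```text
clock: 10.05
ee_pos: [0.4683, -0.063, 0.0323]
tcp_rot: [-0.063, 0.998, 0.0, 0.0]
force: [0.3, -0.1, -0.6]
width: 0.0218
gripper_force: 55.0
```

Call:
{"name": "drive_tool", "arguments": {
  "increments": [
    {"tx": 0, "ty": 0, "tz": -0.05, "roll": 0, "claw": 0},
    {"tx": 0, "ty": 0, "tz": -0.05, "roll": 0, "claw": 0}
  ]
}}

```text
clock: 10.25
ee_pos: [0.4682, -0.063, 0.0319]
tcp_rot: [-0.063, 0.998, 0.0, -0.0]
force: [-0.5, 0.2, 1.3]
width: 0.0215
gripper_force: 55.0
```

Call:
{"name": "drive_tool", "arguments": {
  "increments": [
    {"tx": 0, "ty": 0, "tz": -0.05, "roll": 0, "claw": 0},
    {"tx": 0, "ty": 0, "tz": -0.05, "roll": 0, "claw": 0}
  ]
}}

```text
clock: 10.45
ee_pos: [0.4681, -0.063, 0.0314]
tcp_rot: [-0.063, 0.998, -0.0, -0.0]
force: [-1.7, -0.6, 1.9]
width: 0.0213
gripper_force: 55.0
```

Contact with the plate at about TCP z = 0.032. I'll ease off 0.5 mm and slide in along the press axis.

Call:
{"name": "drive_tool", "arguments": {
  "increments": [
    {"tx": 0.0, "ty": 0.0, "tz": 0.05, "roll": 0, "claw": 0},
    {"tx": 0.5, "ty": 0.06, "tz": 0.05, "roll": 0, "claw": 0},
    {"tx": 1.0, "ty": 0.13, "tz": 0.05, "roll": 0, "claw": 0},
    {"tx": 1.5, "ty": 0.19, "tz": 0.05, "roll": 0, "claw": 0},
    {"tx": 2.0, "ty": 0.26, "tz": 0.05, "roll": 0, "claw": 0},
    {"tx": 2.0, "ty": 0.26, "tz": 0.05, "roll": 0, "claw": 0}
  ]
}}

```text
clock: 11.05
ee_pos: [0.4899, -0.06, 0.0319]
tcp_rot: [-0.062, 0.998, 0.0, 0.001]
force: [0.6, 0.3, 0.7]
width: 0.0215
gripper_force: 55.0
```

```bash
python3 - <<'E'
from h import *
a=snap("scene","pics/s7.png");b=snap("top","pics/t7.png")
k=lambda i,x,y,w,h:cv2.resize(i[y:y+h,x:x+w],(w*4,h*4),interpolation=cv2.INTER_CUBIC)
cv2.imwrite("pics/c7.png",np.hstack([k(a,160,140,100,110),k(b,240,110,100,110)]))
s=r.get_state();print(s["force"],s["torque"],s["ee_pos"])
E
```

```text
[ 1.09416117 -0.06866221  1.38027799] [ 0.10485874 -0.26967444 -0.02449118] [ 0.48931491 -0.06010899  0.03189083]
```

View pics/c7.png

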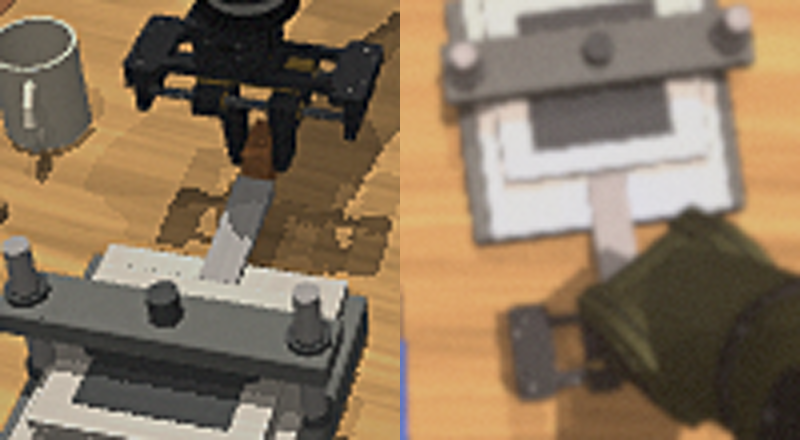

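The nose is at the lip (top crop 590 to 628 at row 177) and centred between the platen corners (505 and 710). Continuing in.

Call:
{"name": "drive_tool", "arguments": {
  "increments": [
    {"tx": 0.4, "ty": 0.05, "tz": 0, "roll": 0, "claw": 0},
    {"tx": 0.8, "ty": 0.1, "tz": 0, "roll": 0, "claw": 0},
    {"tx": 1.2, "ty": 0.155, "tz": 0, "roll": 0, "claw": 0},
    {"tx": 1.2, "ty": 0.155, "tz": 0, "roll": 0, "claw": 0}
  ]
}}

```text
clock: 11.55
ee_pos: [0.5013, -0.0586, 0.0319]
tcp_rot: [-0.063, 0.998, 0.0, 0.001]
force: [-0.4, -0.5, 1.6]
width: 0.0218
gripper_force: 55.0
```

Call:
{"name": "drive_tool", "arguments": {
  "increments": [
    {"tx": 0.4, "ty": 0.05, "tz": 0, "roll": 0, "claw": 0},
    {"tx": 0.8, "ty": 0.1, "tz": 0, "roll": 0, "claw": 0},
    {"tx": 1.2, "ty": 0.155, "tz": 0, "roll": 0, "claw": 0},
    {"tx": 1.2, "ty": 0.155, "tz": 0, "roll": 0, "claw": 0}
  ]
}}

```text
clock: 11.95
ee_pos: [0.5134, -0.0571, 0.0319]
tcp_rot: [-0.063, 0.998, 0.0, 0.001]
force: [0.3, -0.4, 2.4]
width: 0.0214
gripper_force: 55.0
```

Call:
{"name": "drive_tool", "arguments": {
  "increments": [
    {"tx": 0.2, "ty": 0.025, "tz": 0, "roll": 0, "claw": 0},
    {"tx": 0.4, "ty": 0.05, "tz": 0, "roll": 0, "claw": 0},
    {"tx": 0.4, "ty": 0.05, "tz": 0, "roll": 0, "claw": 0}
  ]
}}

```text
clock: 12.25
ee_pos: [0.5164, -0.0568, 0.0319]
tcp_rot: [-0.063, 0.998, 0.0, -0.0]
force: [-2.5, 0.2, 3.3]
width: 0.0219
gripper_force: 55.0
```

Call:
{"name": "drive_tool", "arguments": {
  "increments": [
    {"tx": 0.1, "ty": 0.013, "tz": 0.03, "roll": 0, "claw": 0},
    {"tx": 0.2, "ty": 0.025, "tz": 0.03, "roll": 0, "claw": 0},
    {"tx": 0.2, "ty": 0.025, "tz": 0.03, "roll": 0, "claw": 0}
  ]
}}

```text
clock: 12.55
ee_pos: [0.5187, -0.0564, 0.0321]
tcp_rot: [-0.063, 0.998, 0.0, 0.0]
force: [-0.7, -0.6, 0.7]
width: 0.0214
gripper_force: 55.0
```

Call:
{"name": "drive_tool", "arguments": {
  "increments": [
    {"tx": 0.1, "ty": 0.013, "tz": 0, "roll": 0, "claw": 0},
    {"tx": 0.2, "ty": 0.025, "tz": 0, "roll": 0, "claw": 0},
    {"tx": 0.2, "ty": 0.025, "tz": 0, "roll": 0, "claw": 0}
  ]
}}

```text
clock: 12.85
ee_pos: [0.5205, -0.0562, 0.0321]
tcp_rot: [-0.063, 0.998, 0.0, 0.0]
force: [-1.7, -0.3, 1.8]
width: 0.0216
gripper_force: 55.0
```

Call:
{"name": "drive_tool", "arguments": {
  "increments": [
    {"tx": 0.1, "ty": 0.013, "tz": 0, "roll": 0, "claw": 0},
    {"tx": 0.2, "ty": 0.025, "tz": 0, "roll": 0, "claw": 0},
    {"tx": 0.2, "ty": 0.025, "tz": 0, "roll": 0, "claw": 0}
  ]
}}

```text
clock: 13.15
ee_pos: [0.5226, -0.0559, 0.0321]
tcp_rot: [-0.063, 0.998, 0.0, 0.0]
force: [-1.3, 0.3, 2.4]
width: 0.0212
gripper_force: 55.0
```

Call:
{"name": "drive_tool", "arguments": {
  "increments": [
    {"tx": 0.1, "ty": 0.013, "tz": 0, "roll": 0, "claw": 0},
    {"tx": 0.2, "ty": 0.025, "tz": 0, "roll": 0, "claw": 0},
    {"tx": 0.2, "ty": 0.025, "tz": 0, "roll": 0, "claw": 0}
  ]
}}

```text
clock: 13.45
ee_pos: [0.5245, -0.0557, 0.0322]
tcp_rot: [-0.063, 0.998, 0.0, 0.0]
force: [-0.6, -0.4, 2.4]
width: 0.0216
gripper_force: 55.0
```

Call:
{"name": "drive_tool", "arguments": {
  "increments": [
    {"tx": 0.1, "ty": 0.013, "tz": 0.02, "roll": 0, "claw": 0},
    {"tx": 0.2, "ty": 0.025, "tz": 0.02, "roll": 0, "claw": 0},
    {"tx": 0.2, "ty": 0.025, "tz": 0.02, "roll": 0, "claw": 0}
  ]
}}

```text
clock: 13.75
ee_pos: [0.5268, -0.0554, 0.0323]
tcp_rot: [-0.063, 0.998, 0.0, 0.0]
force: [-1.1, -0.6, 1.6]
width: 0.022
gripper_force: 55.0
```

Call:
{"name": "drive_tool", "arguments": {
  "increments": [
    {"tx": 0.1, "ty": 0.013, "tz": 0, "roll": 0, "claw": 0},
    {"tx": 0.2, "ty": 0.025, "tz": 0, "roll": 0, "claw": 0},
    {"tx": 0.2, "ty": 0.025, "tz": 0, "roll": 0, "claw": 0}
  ]
}}

```text
clock: 14.05
ee_pos: [0.5285, -0.0552, 0.0323]
tcp_rot: [-0.063, 0.998, 0.0, 0.0]
force: [-0.6, -0.2, 0.6]
width: 0.0216
gripper_force: 55.0
```

Call:
{"name": "drive_tool", "arguments": {
  "increments": [
    {"tx": 0.1, "ty": 0.013, "tz": 0, "roll": 0, "claw": 0},
    {"tx": 0.2, "ty": 0.025, "tz": 0, "roll": 0, "claw": 0},
    {"tx": 0.2, "ty": 0.025, "tz": 0, "roll": 0, "claw": 0}
  ]
}}

```text
clock: 14.35
ee_pos: [0.5306, -0.055, 0.0323]
tcp_rot: [-0.063, 0.998, 0.0, 0.0]
force: [-0.5, 0.9, 0.7]
width: 0.0214
gripper_force: 55.0
```

Call:
{"name": "drive_tool", "arguments": {
  "increments": [
    {"tx": 0.1, "ty": 0.013, "tz": 0, "roll": 0, "claw": 0},
    {"tx": 0.2, "ty": 0.025, "tz": 0, "roll": 0, "claw": 0},
    {"tx": 0.2, "ty": 0.025, "tz": 0, "roll": 0, "claw": 0}
  ]
}}

```text
clock: 14.65
ee_pos: [0.5325, -0.0548, 0.0323]
tcp_rot: [-0.063, 0.998, 0.0, 0.0]
force: [-0.9, -0.6, 0.9]
width: 0.0217
gripper_force: 55.0
```

Call:
{"name": "drive_tool", "arguments": {
  "increments": [
    {"tx": 0.1, "ty": 0.013, "tz": 0, "roll": 0, "claw": 0},
    {"tx": 0.2, "ty": 0.025, "tz": 0, "roll": 0, "claw": 0},
    {"tx": 0.2, "ty": 0.025, "tz": 0, "roll": 0, "claw": 0}
  ]
}}

```text
clock: 14.95
ee_pos: [0.5345, -0.0545, 0.0323]
tcp_rot: [-0.063, 0.998, 0.0, 0.0]
force: [-0.7, 1.3, 0.9]
width: 0.0215
gripper_force: 55.0
```

Call:
{"name": "drive_tool", "arguments": {
  "increments": [
    {"tx": 0.1, "ty": 0.013, "tz": 0, "roll": 0, "claw": 0},
    {"tx": 0.2, "ty": 0.025, "tz": 0, "roll": 0, "claw": 0},
    {"tx": 0.2, "ty": 0.025, "tz": 0, "roll": 0, "claw": 0}
  ]
}}

```text
clock: 15.25
ee_pos: [0.5365, -0.0542, 0.0324]
tcp_rot: [-0.063, 0.998, 0.0, 0.0]
force: [0.1, -0.3, -0.1]
width: 0.0213
gripper_force: 55.0
```

Call:
{"name": "drive_tool", "arguments": {
  "increments": [
    {"tx": 0.1, "ty": 0.013, "tz": -0.02, "roll": 0, "claw": 0},
    {"tx": 0.2, "ty": 0.025, "tz": -0.02, "roll": 0, "claw": 0},
    {"tx": 0.2, "ty": 0.025, "tz": -0.02, "roll": 0, "claw": 0}
  ]
}}

```text
clock: 15.55
ee_pos: [0.5382, -0.0541, 0.0322]
tcp_rot: [-0.063, 0.998, -0.0, -0.0]
force: [-2.5, -0.0, 4.2]
width: 0.0215
gripper_force: 55.0
```

Call:
{"name": "drive_tool", "arguments": {
  "increments": [
    {"tx": 0.1, "ty": 0.013, "tz": 0, "roll": 0, "claw": 0},
    {"tx": 0.2, "ty": 0.025, "tz": 0, "roll": 0, "claw": 0},
    {"tx": 0.2, "ty": 0.025, "tz": 0, "roll": 0, "claw": 0}
  ]
}}

```text
clock: 15.85
ee_pos: [0.5405, -0.0538, 0.0322]
tcp_rot: [-0.063, 0.998, 0.0, 0.0]
force: [-2.2, -0.8, 4.0]
width: 0.0215
gripper_force: 55.0
```

Call:
{"name": "drive_tool", "arguments": {
  "increments": [
    {"tx": 0.1, "ty": 0.013, "tz": 0, "roll": 0, "claw": 0},
    {"tx": 0.2, "ty": 0.025, "tz": 0, "roll": 0, "claw": 0},
    {"tx": 0.2, "ty": 0.025, "tz": 0, "roll": 0, "claw": 0}
  ]
}}

```text
clock: 16.15
ee_pos: [0.5424, -0.0535, 0.0322]
tcp_rot: [-0.063, 0.998, 0.0, 0.0]
force: [-2.4, -0.9, 3.4]
width: 0.0218
gripper_force: 55.0
```

Call:
{"name": "drive_tool", "arguments": {
  "increments": [
    {"tx": 0.1, "ty": 0.013, "tz": 0.01, "roll": 0, "claw": 0},
    {"tx": 0.2, "ty": 0.025, "tz": 0.01, "roll": 0, "claw": 0},
    {"tx": 0.2, "ty": 0.025, "tz": 0.01, "roll": 0, "claw": 0}
  ]
}}

```text
clock: 16.45
ee_pos: [0.5447, -0.0532, 0.0322]
tcp_rot: [-0.063, 0.998, 0.0, 0.0]
force: [-2.1, -0.6, 3.3]
width: 0.0216
gripper_force: 55.0
```

Call:
{"name": "drive_tool", "arguments": {
  "increments": [
    {"tx": 0.1, "ty": 0.013, "tz": 0, "roll": 0, "claw": 0},
    {"tx": 0.2, "ty": 0.025, "tz": 0, "roll": 0, "claw": 0},
    {"tx": 0.2, "ty": 0.025, "tz": 0, "roll": 0, "claw": 0}
  ]
}}

```text
clock: 16.75
ee_pos: [0.5465, -0.053, 0.0323]
tcp_rot: [-0.063, 0.998, 0.0, 0.0]
force: [-2.6, -1.6, 3.9]
width: 0.0215
gripper_force: 55.0
```

Call:
{"name": "drive_tool", "arguments": {
  "increments": [
    {"tx": 0.1, "ty": 0.013, "tz": 0, "roll": 0, "claw": 0},
    {"tx": 0.2, "ty": 0.025, "tz": 0, "roll": 0, "claw": 0},
    {"tx": 0.2, "ty": 0.025, "tz": 0, "roll": 0, "claw": 0}
  ]
}}

```text
clock: 17.05
ee_pos: [0.5485, -0.0527, 0.0323]
tcp_rot: [-0.063, 0.998, 0.0, 0.0]
force: [-2.1, 0.5, 4.5]
width: 0.0214
gripper_force: 55.0
```

Call:
{"name": "drive_tool", "arguments": {
  "increments": [
    {"tx": 0.1, "ty": 0.013, "tz": 0.01, "roll": 0, "claw": 0},
    {"tx": 0.2, "ty": 0.025, "tz": 0.01, "roll": 0, "claw": 0},
    {"tx": 0.2, "ty": 0.025, "tz": 0.01, "roll": 0, "claw": 0}
  ]
}}

```text
clock: 17.35
ee_pos: [0.5508, -0.0524, 0.0323]
tcp_rot: [-0.063, 0.998, 0.0, 0.0]
force: [-2.2, -0.3, 2.6]
width: 0.0217
gripper_force: 55.0
```

Call:
{"name": "drive_tool", "arguments": {
  "increments": [
    {"tx": 0.1, "ty": 0.013, "tz": 0, "roll": 0, "claw": 0},
    {"tx": 0.2, "ty": 0.025, "tz": 0, "roll": 0, "claw": 0},
    {"tx": 0.2, "ty": 0.025, "tz": 0, "roll": 0, "claw": 0}
  ]
}}

```text
clock: 17.65
ee_pos: [0.5526, -0.0522, 0.0323]
tcp_rot: [-0.063, 0.998, 0.0, 0.0]
force: [-2.0, -1.4, 3.0]
width: 0.0212
gripper_force: 55.0
```

Call:
{"name": "drive_tool", "arguments": {
  "increments": [
    {"tx": 0.1, "ty": 0.013, "tz": 0, "roll": 0, "claw": 0},
    {"tx": 0.2, "ty": 0.025, "tz": 0, "roll": 0, "claw": 0},
    {"tx": 0.2, "ty": 0.025, "tz": 0, "roll": 0, "claw": 0}
  ]
}}

```text
clock: 17.95
ee_pos: [0.5546, -0.052, 0.0323]
tcp_rot: [-0.063, 0.998, 0.0, 0.0]
force: [-1.4, -0.8, 4.2]
width: 0.0215
gripper_force: 55.0
```

Call:
{"name": "drive_tool", "arguments": {
  "increments": [
    {"tx": 0.1, "ty": 0.013, "tz": 0.01, "roll": 0, "claw": 0},
    {"tx": 0.2, "ty": 0.025, "tz": 0.01, "roll": 0, "claw": 0},
    {"tx": 0.2, "ty": 0.025, "tz": 0.01, "roll": 0, "claw": 0}
  ]
}}

```text
clock: 18.25
ee_pos: [0.5569, -0.0517, 0.0324]
tcp_rot: [-0.063, 0.998, 0.0, 0.0]
force: [-0.8, 0.4, 1.4]
width: 0.0214
gripper_force: 55.0
```

Call:
{"name": "drive_tool", "arguments": {
  "increments": [
    {"tx": 0.1, "ty": 0.013, "tz": 0, "roll": 0, "claw": 0},
    {"tx": 0.2, "ty": 0.025, "tz": 0, "roll": 0, "claw": 0},
    {"tx": 0.2, "ty": 0.025, "tz": 0, "roll": 0, "claw": 0}
  ]
}}

```text
clock: 18.55
ee_pos: [0.5587, -0.0514, 0.0324]
tcp_rot: [-0.063, 0.998, 0.0, 0.0]
force: [-1.2, -0.3, 1.4]
width: 0.0218
gripper_force: 55.0
```

Call:
{"name": "drive_tool", "arguments": {
  "increments": [
    {"tx": 0.1, "ty": 0.013, "tz": 0, "roll": 0, "claw": 0},
    {"tx": 0.2, "ty": 0.025, "tz": 0, "roll": 0, "claw": 0},
    {"tx": 0.2, "ty": 0.025, "tz": 0, "roll": 0, "claw": 0}
  ]
}}

```text
clock: 18.85
ee_pos: [0.5607, -0.0512, 0.0324]
tcp_rot: [-0.063, 0.998, 0.0, 0.0]
force: [-1.1, -0.3, -0.0]
width: 0.0213
gripper_force: 55.0
```

Call:
{"name": "drive_tool", "arguments": {
  "increments": [
    {"tx": 0.1, "ty": 0.013, "tz": -0.01, "roll": 0, "claw": 0},
    {"tx": 0.2, "ty": 0.025, "tz": -0.01, "roll": 0, "claw": 0},
    {"tx": 0.2, "ty": 0.025, "tz": -0.01, "roll": 0, "claw": 0}
  ]
}}

```text
clock: 19.15
ee_pos: [0.5624, -0.051, 0.0324]
tcp_rot: [-0.063, 0.998, 0.0, 0.0]
force: [-1.3, -0.0, 3.2]
width: 0.0218
gripper_force: 55.0
```

Call:
{"name": "drive_tool", "arguments": {
  "increments": [
    {"tx": 0.1, "ty": 0.013, "tz": 0, "roll": 0, "claw": 0},
    {"tx": 0.2, "ty": 0.025, "tz": 0, "roll": 0, "claw": 0},
    {"tx": 0.2, "ty": 0.025, "tz": 0, "roll": 0, "claw": 0}
  ]
}}

```text
clock: 19.45
ee_pos: [0.5645, -0.0508, 0.0324]
tcp_rot: [-0.063, 0.998, 0.0, 0.0]
force: [-2.4, -0.9, 3.9]
width: 0.021
gripper_force: 55.0
```

Call:
{"name": "drive_tool", "arguments": {
  "increments": [
    {"tx": 0.1, "ty": 0.013, "tz": 0, "roll": 0, "claw": 0},
    {"tx": 0.2, "ty": 0.025, "tz": 0, "roll": 0, "claw": 0},
    {"tx": 0.2, "ty": 0.025, "tz": 0, "roll": 0, "claw": 0}
  ]
}}

```text
clock: 19.75
ee_pos: [0.5661, -0.0506, 0.0324]
tcp_rot: [-0.063, 0.998, -0.0, -0.0]
force: [-3.2, -0.2, 5.2]
width: 0.0215
gripper_force: 55.0
```

Call:
{"name": "drive_tool", "arguments": {
  "increments": [
    {"tx": 0.1, "ty": 0.013, "tz": 0.01, "roll": 0, "claw": 0},
    {"tx": 0.1, "ty": 0.013, "tz": 0.01, "roll": 0, "claw": 0}
  ]
}}

```text
clock: 19.95
ee_pos: [0.5665, -0.0506, 0.0324]
tcp_rot: [-0.063, 0.998, -0.0, -0.001]
force: [-4.7, -0.3, 6.8]
width: 0.0214
gripper_force: 55.0
```

Call:
{"name": "drive_tool", "arguments": {
  "increments": [
    {"tx": 0.1, "ty": 0.013, "tz": 0, "roll": 0, "claw": 0},
    {"tx": 0.1, "ty": 0.013, "tz": 0, "roll": 0, "claw": 0}
  ]
}}

```text
clock: 20.15
ee_pos: [0.5664, -0.0506, 0.0324]
tcp_rot: [-0.063, 0.998, -0.0, -0.002]
force: [-5.3, -0.4, 6.6]
width: 0.0217
gripper_force: 55.0
```

Call:
{"name": "drive_tool", "arguments": {
  "increments": [
    {"tx": 0, "ty": 0, "tz": 0.03, "roll": 0, "claw": 0},
    {"tx": 0, "ty": 0, "tz": 0.03, "roll": 0, "claw": 0},
    {"tx": 0, "ty": 0, "tz": 0.03, "roll": 0, "claw": 0}
  ]
}}

```text
clock: 20.45
ee_pos: [0.5669, -0.0506, 0.0324]
tcp_rot: [-0.063, 0.998, -0.0, -0.001]
force: [-5.1, -0.7, 5.1]
width: 0.0217
gripper_force: 55.0
```

Call:
{"name": "drive_tool", "arguments": {
  "increments": [
    {"tx": 0.1, "ty": 0.013, "tz": 0, "roll": 0, "claw": 0},
    {"tx": 0.1, "ty": 0.013, "tz": 0, "roll": 0, "claw": 0},
    {"tx": 0.1, "ty": 0.013, "tz": 0, "roll": 0, "claw": 0}
  ]
}}

```text
clock: 20.75
ee_pos: [0.567, -0.0506, 0.0324]
tcp_rot: [-0.063, 0.998, -0.0, -0.002]
force: [-7.4, -0.0, 6.4]
width: 0.0215
gripper_force: 55.0
```

```bash
python3 - <<'E'
from h import *
for i in range(6):
    r.read_camera("scene"); s=r.get_state();print(np.round(s["force"],1),np.round(s["torque"],2),np.round(s["ee_pos"],4),np.round(s["tcp_rot"],4))
E
```

```text
[-7.5 -0.3  6.4] [-0.02  1.37  0.07] [ 0.567  -0.0506  0.0324] [-6.26e-02  9.98e-01 -4.00e-04 -2.20e-03]
[-8.1 -0.5  6.3] [-0.    1.34 -0.04] [ 0.5669 -0.0506  0.0324] [-6.26e-02  9.98e-01 -4.00e-04 -2.20e-03]
[-7.  -1.   5.9] [-0.1   1.3  -0.01] [ 0.567  -0.0506  0.0324] [-6.26e-02  9.98e-01 -4.00e-04 -2.10e-03]
[-8.  -0.8  6.3] [-0.05  1.4   0.02] [ 0.567  -0.0506  0.0324] [-6.26e-02  9.98e-01 -4.00e-04 -2.20e-03]
[-8.  -0.4  5.3] [-0.06  1.39  0.05] [ 0.567  -0.0506  0.0324] [-6.26e-02  9.98e-01 -4.00e-04 -2.20e-03]
[-7.1 -0.5  6.9] [0.02 1.34 0.06] [ 0.567  -0.0506  0.0324] [-6.26e-02  9.98e-01 -4.00e-04 -2.20e-03]
```

It is wedged: the tip no longer advances while the drag climbs, now about 7.6 N. I'll ease the down-push and add a little push for a snug drag.

Call:
{"name": "drive_tool", "arguments": {
  "increments": [
    {"tx": 0, "ty": 0, "tz": 0.03, "roll": 0, "claw": 0},
    {"tx": 0.07, "ty": 0.01, "tz": 0.06, "roll": 0, "claw": 0},
    {"tx": 0.15, "ty": 0.02, "tz": 0.06, "roll": 0, "claw": 0},
    {"tx": 0.15, "ty": 0.02, "tz": 0.06, "roll": 0, "claw": 0},
    {"tx": 0.15, "ty": 0.02, "tz": 0.06, "roll": 0, "claw": 0}
  ]
}}

```text
clock: 21.55
ee_pos: [0.5673, -0.0506, 0.0324]
tcp_rot: [-0.063, 0.998, -0.0, -0.003]
force: [-8.0, -0.9, 3.7]
width: 0.0217
gripper_force: 55.0
```

```bash
python3 - <<'E'
from h import *
F=[]
for i in range(8):
    r.read_camera("scene"); s=r.get_state();F.append(np.r_[s["force"],s["torque"],s["ee_pos"]*1000])
print(np.mean(F,0).round(2),s["tcp_rot"])
E
```

```text
[-8.2200e+00 -5.6000e-01  3.5300e+00 -4.0000e-02  1.4900e+00  3.0000e-02
  5.6733e+02 -5.0580e+01  3.2440e+01] [-6.25379659e-02  9.98037034e-01 -4.64670407e-04 -3.29628490e-03]
```

Call:
{"name": "drive_tool", "arguments": {
  "increments": [
    {"tx": 0.07, "ty": 0.01, "tz": 0.03, "roll": 0, "claw": 0},
    {"tx": 0.15, "ty": 0.02, "tz": 0.03, "roll": 0, "claw": 0},
    {"tx": 0.15, "ty": 0.02, "tz": 0.03, "roll": 0, "claw": 0},
    {"tx": 0.15, "ty": 0.02, "tz": 0.03, "roll": 0, "claw": 0}
  ]
}}

```text
clock: 22.35
ee_pos: [0.5676, -0.0506, 0.0325]
tcp_rot: [-0.063, 0.998, -0.001, -0.004]
force: [-10.3, -0.4, 3.2]
width: 0.0215
gripper_force: 55.0
```

```bash
python3 - <<'E'
from h import *
F=[]
for i in range(8):
    a=r.read_camera("scene"); s=r.get_state();F.append(np.r_[s["force"],s["torque"],s["ee_pos"]*1000])
print(s["clock"],np.mean(F,0).round(2),s["tcp_rot"])
b=r.read_camera("top")[:,:,::-1]
k=lambda i,x,y,w,h:cv2.resize(i[y:y+h,x:x+w],(w*4,h*4),interpolation=cv2.INTER_CUBIC)
cv2.imwrite("pics/c8.png",np.hstack([k(a[:,:,::-1],160,140,100,110),k(b,240,110,100,110)]))
E
```

```text
22.75 [-1.0110e+01 -7.1000e-01  3.4400e+00 -1.0000e-02  1.7600e+00  4.0000e-02
  5.6756e+02 -5.0590e+01  3.2430e+01] [-6.26198026e-02  9.98027306e-01 -6.21546786e-04 -4.45769408e-03]
```

View pics/c8.png

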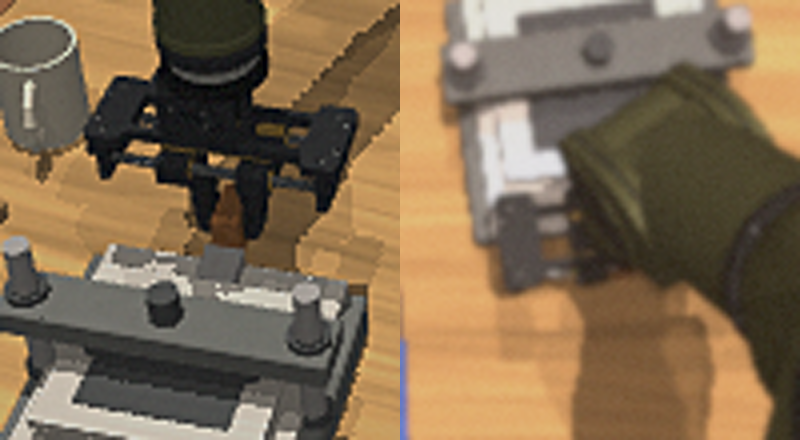

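The blade is in the gap and the plate appears unmoved, with the grip still held just in front of the ledge. One last small trim: less down-push, slightly more push.

Call:
{"name": "drive_tool", "arguments": {
  "increments": [
    {"tx": 0.05, "ty": 0.006, "tz": 0.04, "roll": 0, "claw": 0},
    {"tx": 0.1, "ty": 0.013, "tz": 0.04, "roll": 0, "claw": 0},
    {"tx": 0.1, "ty": 0.013, "tz": 0.04, "roll": 0, "claw": 0},
    {"tx": 0.1, "ty": 0.013, "tz": 0.04, "roll": 0, "claw": 0}
  ]
}}

```text
clock: 23.2
ee_pos: [0.5677, -0.0506, 0.0324]
tcp_rot: [-0.063, 0.998, -0.001, -0.005]
force: [-10.6, 0.2, 2.1]
width: 0.0213
gripper_force: 55.0
```

```bash
python3 - <<'E'
from h import *
F=[]
for i in range(12):
    r.read_camera("scene"); s=r.get_state();F.append(np.r_[s["force"],s["torque"],s["ee_pos"]*1000])
F=np.array(F);print(s["clock"],F[:6].mean(0).round(2),F[6:].mean(0).round(2),s["gripper_force"],s["width"])
E
```

```text
23.8 [-1.1040e+01 -5.2000e-01  2.2700e+00 -5.0000e-02  1.8900e+00  4.0000e-02
  5.6771e+02 -5.0610e+01  3.2450e+01] [-1.1030e+01 -4.9000e-01  1.7400e+00 -2.0000e-02  1.9000e+00  5.0000e-02
  5.6771e+02 -5.0620e+01  3.2440e+01] 54.968499932438135 0.02122920937154404
```

Steady at 11 N drag with a light down-push, and the depth is stable. Handing in.

```bash
python3 -c "
from plant import r
print(r.job_done())"
```

```text
the job is handed in; nothing more can be done
None
```

I handed the job in with the gauge still gripped, its blade about 77 mm into the middle of the gap and dragging steadily at about 11 N; I saw no sign of the upper plate lifting, but the judge's result was not shown.

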